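# Discard a cracked glass test plate off the bench edge into the sharps bin

### The arm

A 6-joint arm with a two-finger parallel gripper is mounted at the origin on the work surface. World frame = base frame: x ahead of the robot, y to its left, z up, the work surface at z = 0. Lengths are in mm, angles in rad, forces in N, time in s.
With the tool pointing down it reaches from about 400 to 925 mm from the base axis. Payload 12.5 kg.
Tool frame: the origin (TCP) lies at the centre of the arm's flange, where the gripper is bolted on; the fingertips stand 190 mm ahead of it and the grasp point (between the pads) lies 171 mm ahead of it; z points along the fingers, y is the line along which they close (so a half turn about z gives the same grasp; the last joint's range is limited). The gripper opens to 95 mm and grips with 3 to 60 N. Pads are 20 mm wide; open, the fingers measure 119 mm over their backs; the gripper's body (75 mm by 180 mm) begins 59 mm behind the grasp point.
Start: joints at [1.036, 0.491, 1.559, -0, 1.092, -0.106], TCP at [259.84, 568.426, 404.761] pointing down, gripper open.
Joint ranges: [-3.1, 3.1], [-0.84, 2.19], [0.05, 2.79], [-1.13, 4.28], [0.06, 2.93], [-2.69, 2.69]. Speed limits (rad/s): [2.22, 2.22, 2.79, 3.14, 3.14, 3.14].

### API

Orientations are given as [roll, pitch, yaw] about the fixed x, y, z axes, in that order (R = Rz(yaw) Ry(pitch) Rx(roll)).
In Python, from cell import env, read_camera, search_frame, cut_out gives the robot as it stands. The module is installed in compiled form; this text tells all that it offers.
- The arm moves only by the tool move_arm, never from a script. Its argument "commands" is a list of rows, each a list of 3 entries, a list of its own where there are three numbers: the shift along the world's x, y, z normalised to -1 to 1, where 1 is 0.03 m, then the turn about the world's z normalised to -1 to 1, where 1 is 0.08 rad, then the opening, from -1 (shut) to 1 (fully open), so that 0 is half open. A call has 1 to 20 rows; each row shifts and turns the commanded pose from where the row before left it; what a row does not reach is not made up. A row lasts 1/12 s, in which the tool goes at most 41.7 mm and 7.16 degrees, less where a joint would pass 70% of its speed; a pose out of reach is approached as far as the arm can. A call with a number of a shift or a turn outside -1 to 1 is refused whole. A call with a gripper value outside its range is refused whole. The fingers move at their own pace and stop on an object; the grip force is fixed at half the most. Time passes only in rows, so rows that do not move let the fingers close. It gives the time, the measured TCP pose, the force, the opening and the grip force at its end, in the units of the state.
- env.state(): the state, without advancing time (a new reading comes with each control period).
- read_camera(name): name is "scene" or "top" or "wrist"; returns a dict with "image" (420x560x3 uint8, red, green, blue), "fx", "fy", "cx", "cy" (pixels), "rvec" (rotation vector, rad) and "tvec" (3), from world to camera coordinates, as OpenCV has them. Camera axes: x right, y down, z forward; pixel columns grow to the right and rows downward; lengths in mm; the calibration is good to about 2 mm. The wrist camera is an equidistant fisheye: a pixel r from the principal point sees the ray r / f radians off the axis. A picture is of the moment at which its call begins. There is no depth.
- env.job_done(): hands the job in; it is judged then, once.
Trained networks look in a picture, given as the dict that the camera call returned (one of the last four; its "shot" number tells which), for a name from the list of things; names that differ only in an ending like _2 or _b are one class to them, and where a whole thing is asked for, a point or a joint stands for the part that bears it (a point fixed in the world has none). Each returns a list of dicts, best first, with "confidence" (0 to 1); they miss things now and then, are a little off and sometimes report something else, mostly with a low value. They report only what shows in the picture. A call takes as long as a camera call. They do not tell look-alikes from the thing itself.
- search_frame(thing, picture): "at" ([column, row] in pixels, amid what is visible of it).
- cut_out(thing, picture): "region" (420x560 bool, what is visible of it) and "at" ([column, row] in pixels, amid what is visible of it).
The state is a dict: "t": time; "joints": joint angles; "qvel": joint speeds; "tau": joint torques, N m; "eef_pos": TCP position; "tcp_rot": TCP orientation; "ft_force": force on the tool from outside, world axes, zero at the start; "moment": the same for the moment, N m; "opening": opening from 0.0 (shut) to 1.0 (fully open); "grip_force": force on a finger pad.
Only numpy, scipy, OpenCV 4.12 (cv2) and the standard library are available. Lean on these libraries where they do the work, as an engineer would, in place of code of your own. Each camera call takes 0.05 s, during which the arm holds its last target. There are 200 camera calls.

### The job

The cracked glass test plate in the steel draining tray has to go into the yellow sharps bin below the bench edge. Slide the bin's red lid fully open, then slide the plate flat out of the tray and over the bench edge so that it drops into the bin, pressing only lightly and never lifting it, because it is cracked; then slide the lid fully shut again and leave everything else on the bench where it stands.

Things in the scene. Friction and masses are not known exactly. Their poses are not given: they have to be found in the camera images.
- plate_top (a point): Centre of the upper face of the cracked plate: a loose flat glass plate 100 mm (its x) by 120 mm (its y) by 4 mm thick, about 120 g, pale grey-green with 12 blue rings and a dark branching crack, lying flat in the tray. Axes are the plate's, z up. Both ways it is wider than a gripper opens
- tray_floor (a point): Centre of the floor (upper face) of the fixed stainless draining tray, 165 mm (x) by 360 mm (y), on levelling feet that hold its floor 5 to 10 mm above the bench. A rim stands 15 mm above the floor along the rear (-x) and both sides; the +x side, towards the bench edge, is open. The floor's front end lies 0 to 25 mm short of the bench edge
- bin_mouth (a point): Centre of the mouth of the fixed low yellow sharps bin, level with the bin's top face, 45 mm below the bench top. The mouth is 170 mm (x) by 180 mm (y); the bin is 130 mm deep inside. The bench edge runs along y, 101 mm nearer the robot than this point; the mouth begins 16 mm beyond that edge
- lid (a joint): Red sliding lid of the bin, a flat plate whose top is 6 mm above the bin's top face. 0 = shut over the mouth (stop), 0.185 m = fully open (stop); it slides along the bin's y axis, in +y to open, with about 3 N of friction, and stays where it is left
- lid_grip (a point): Centre of the upright red grip rib on the lid (moves with the lid): 60 mm long along x, 12 mm thick along y, standing 26 mm up from the lid's plate (13 mm above this point and 13 mm below). It can be pinched across y from above or pushed from either side. When the lid is shut the rib stands 15 mm nearer the robot than the mouth's centre
- plate: Same plate; origin at the centre of its underside. Its rear edge lies within 12 mm of the tray's rear rim, so no finger fits behind: it is dragged by fingertips pressed on its upper face. It slides easily on the wet steel: a press of 3 to 8 N drags it; over 15 N from the robot breaks it. Plate and tray are rigid (0.1 mm can mean 5 N or more): touch down and slide slowly
- bin: The bin, fixed; origin at the mouth's centre (bin_mouth), y along the lid's travel. On the +y side of the mouth it has a fixed flat top 205 mm long, over which the open lid lies
- good_plate: Bystander: a whole glass plate of the same size and colour, without a crack, lying on the bench; leave alone. Origin at the centre of its underside
- amber_bottle: Bystander: amber glass bottle, 52 mm across and 105 mm high; origin at the centre of its underside
- serum_bottle: Bystander: small white dropper bottle, 34 mm across and 62 mm high; origin at the centre of its underside
- beaker: Bystander: glass beaker, 68 mm across and 85 mm high; origin at the centre of its underside
- timer: Bystander: white bench timer, 62 x 66 x 18 mm; origin at the centre of its underside
Not all that is in view belongs to the job. What is shaped like the plate but pink is not meant.

How it is judged:
By the outcome, as a careful person would: the job done as asked, in the order asked, and still so for the second after the job is handed in, with the robot touching nothing.
It also fails if it takes over 72 s, if anything falls off the work surface, if the arm or the gripper's body presses on something with over 40 N, if the wrist force passes 120 N, or if a joint passes its speed limit or range.

## Working session

There is one attempt and no reset: what is moved stays moved. The work goes in short steps, Python scripts to look and compute and a tool call to move; the robot and the scene stay as the last step left them, time stands still between calls to the robot, and variables do not carry over. Pictures are saved under pics/ and viewed, at most 10 in all, crops included, and the job is handed in when it is done.

Besides the shell and the picture viewer there is one more tool, called after "Request:" as name(argument=value, ...), one argument or row to a line, values as JSON. move_arm: Moves the arm, as the interface text tells. Its arguments: {"type":"object","properties":{"commands":{"type":"array","items":{"type":"array"}}},"required":["commands"]}

```bash
mkdir -p pics
cat > h.py <<'E'
import numpy as np, cv2
from cell import env, read_camera, search_frame, cut_out
def ray(p,uv):
    R=cv2.Rodrigues(np.array(p["rvec"],float))[0]; t=np.array(p["tvec"],float).ravel()
    x=(uv[0]-p["cx"])/p["fx"]; y=(uv[1]-p["cy"])/p["fy"]
    if p.get("name")=="wrist":
        r=np.hypot(x,y); s=np.sin(r)/r if r>1e-9 else 1; d=np.array([x*s,y*s,np.cos(r)])
    else: d=np.array([x,y,1.])
    return -R.T@t, R.T@d
def atz(p,uv,z):
    o,d=ray(p,uv); return o+d*(z-o[2])/d[2]
def tri(l):
    A=np.zeros((3,3));b=np.zeros(3)
    for p,uv in l:
        o,d=ray(p,uv); d=d/np.linalg.norm(d); M=np.eye(3)-np.outer(d,d);A+=M;b+=M@o
    return np.linalg.solve(A,b)
def cam(n):
    p=dict(read_camera(n)); p["name"]=n; return p
def save(p,f): cv2.imwrite("pics/"+f,cv2.cvtColor(p["image"],cv2.COLOR_RGB2BGR))
def proj(p,X):
    R=cv2.Rodrigues(np.array(p["rvec"],float))[0]; c=R@np.array(X,float)+np.array(p["tvec"],float).ravel()
    if p["name"]=="wrist":
        r=np.hypot(c[0],c[1]); th=np.arctan2(r,c[2]); k=th/max(r,1e-9)
        return np.array([p["fx"]*c[0]*k+p["cx"],p["fy"]*c[1]*k+p["cy"]])
    return np.array([p["fx"]*c[0]/c[2]+p["cx"],p["fy"]*c[1]/c[2]+p["cy"]])
E
python3 - <<'E'
from h import *
P={n:cam(n) for n in("scene","top")}
for n,p in P.items():
    save(p,n+"0.png"); print(n,p["fx"],ray(p,(280,210)))
    for t in["plate_top","tray_floor","bin_mouth","lid_grip","lid","plate","bin","good_plate"]:
        try: print(t,[(np.round(d["at"]),round(d["confidence"],2),np.round(atz(p,d["at"],0))) for d in search_frame(t,p)][:3])
        except Exception as e: print(t,e)
print(env.state())
E
```

```text
scene 528.6430009111526 (array([1335.47962696,  189.63550024,  903.09984818]), array([-0.70042357, -0.14811652, -0.69823038]))
plate_top [(array([256., 218.]), 0.86, array([468., -54.,   0.])), (array([454., 193.]), 0.77, array([279., 415.,  -0.]))]
tray_floor [(array([283., 229.]), 0.72, array([491.,  19.,   0.]))]
bin_mouth [(array([312., 342.]), 0.64, array([778., 136.,   0.]))]
lid_grip [(array([271., 310.]), 0.89, array([721.,  41.,   0.]))]
lid [(array([275., 308.]), 0.86, array([715.,  48.,   0.]))]
plate [(array([254., 215.]), 0.98, array([458., -60.,   0.])), (array([453., 192.]), 0.56, array([273., 414.,   0.]))]
bin [(array([314., 345.]), 0.83, array([783., 140.,   0.]))]
good_plate [(array([154., 203.]), 0.64, array([ 471., -314.,    0.]))]
top 437.8779389013337 (array([ 362.81660269,   21.87926809, 1166.92478872]), array([ 0.09586267, -0.01390262, -0.99530332]))
plate_top [(array([126., 288.]), 0.96, array([273., 412.,   0.])), (array([299., 214.]), 0.95, array([464., -46.,   0.]))]
tray_floor [(array([275., 200.]), 0.59, array([501.,  19.,   0.])), (array([268., 139.]),
[... 629 characters left out ...]
55., -313.,    0.]))]
{'t': 0.9, 'joints': array([ 1.03640327e+00,  4.90885288e-01,  1.55892826e+00,  1.54649787e-05,
        1.09176378e+00, -1.05621151e-01]), 'qvel': array([-0.00122878,  0.00015666, -0.0008898 , -0.00108092, -0.0004147 ,
       -0.0010143 ]), 'tau': array([-1.52386689e-03, -6.12453175e+01, -2.58430088e+01,  6.92351838e-02,
        4.44256864e-02,  1.08457192e-05]), 'eef_pos': array([259.8280459 , 568.41293935, 404.7603384 ]), 'tcp_rot': array([ 3.14157597e+00, -1.20323613e-05,  2.71281362e+00]), 'ft_force': array([ 1.03808939,  0.0692619 , -0.23451974]), 'moment': array([-2.31889732e-02,  1.16538487e-05, -1.13122714e-02]), 'grip_force': 0.0, 'opening': 0.9990717336943505}
```

```bash
ls pics
```

```text
scene0.png
top0.png
```

View pics/top0.png

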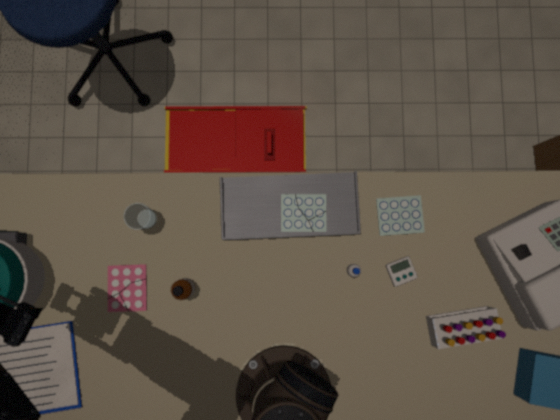

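View pics/scene0.png

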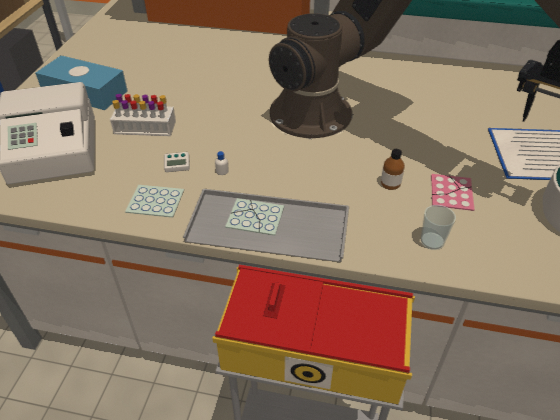

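The top view shows the cracked plate in the tray at about (303,213), the shut lid with its rib at (269,145), and the good plate outside the tray at (400,215). The pink decoy is at (127,287). The scene view agrees, with the plate at (255,216) and the rib at (274,300).

Run:
```python
from h import *
P={n:cam(n) for n in("scene","top")}
def masks(t,near):
    out={}
    for n,p in P.items():
        L=[d for d in cut_out(t,p)]
        d=min(L,key=lambda d:np.hypot(*(np.array(d["at"])-near[n])))
        out[n]=d; print(t,n,np.round(d["at"]),d["confidence"],d["region"].sum())
    return out
for t,near in [("plate_top",dict(scene=(255,216),top=(303,213))),("lid_grip",dict(scene=(273,300),top=(268,145))),("tray_floor",dict(scene=(270,225),top=(290,205))),("lid",dict(scene=(273,300),top=(268,145)))]:
    try:
        m=masks(t,near); print(tri([(P[n],m[n]["at"]) for n in P]).round(1))
        for n in P:
            c=max(cv2.findContours(m[n]["region"].astype(np.uint8),0,2)[0],key=cv2.contourArea)
            c=cv2.convexHull(c); q=cv2.approxPolyDP(c,0.04*cv2.arcLength(c,True),True)[:,0]
            for z in {"plate_top":[11],"tray_floor":[7],"lid_grip":[-13],"lid":[-39]}[t]: print(n,z,[tuple(atz(P[n],u,z)[:2].round()) for u in q])
    except Exception as e: print(t,e)
im=np.hstack([cv2.resize(P["top"]["image"][100:250,155:365],None,fx=3.5,fy=3.5,interpolation=2)])
cv2.imwrite("pics/c1.png",im[:,:,::-1])
```

```text
plate_top scene [254. 219.] 0.56 1478
plate_top top [301. 211.] 0.83 1713
[ 4.725e+02 -5.300e+01  3.000e-01]
scene 11 [(np.float64(432.0), np.float64(-112.0)), (np.float64(426.0), np.float64(2.0)), (np.float64(518.0), np.float64(5.0)), (np.float64(521.0), np.float64(-107.0))]
top 11 [(np.float64(511.0), np.float64(-114.0)), (np.float64(418.0), np.float64(-110.0)), (np.float64(418.0), np.float64(3.0)), (np.float64(517.0), np.float64(3.0))]
lid_grip scene [273. 310.] 0.71 5981
lid_grip top [268. 139.] 0.78 4133
[682.5  35.8 -53.9]
scene -13 [(np.float64(616.0), np.float64(-52.0)), (np.float64(618.0), np.float64(131.0)), (np.float64(782.0), np.float64(131.0)), (np.float64(781.0), np.float64(-54.0))]
top -13 [(np.float64(754.0), np.float64(-58.0)), (np.float64(589.0), np.float64(-56.0)), (np.float64(592.0), np.float64(125.0)), (np.float64(758.0), np.float64(125.0))]
tray_floor scene [285. 230.] 0.92 7125
tray_floor top [298. 214.] 0.57 1681
[461.7 -13.9 -34.7]
scene 7 [(np.float64(561.0), np.float64(-202.0)), (np.float64(402.0), np.float64(-207.0)), (np.float64(389.0), np.float64(159.0)), (np.float64(567.0), np.float64(165.0))]
top 7 [(np.float64(509.0), np.float64(-115.0)), (np.float64(421.0), np.float64(-113.0)), (np.float64(421.0), np.float64(3.0)), (np.float64(517.0), np.float64(-3.0))]
lid scene [272. 309.] 0.95 5901
lid top [270. 137.] 0.59 4214
[687.6  32.8 -46.1]
scene -39 [(np.float64(598.0), np.float64(-58.0)), (np.float64(600.0), np.float64(130.0)), (np.float64(766.0), np.float64(129.0)), (np.float64(765.0), np.float64(-60.0))]
top -39 [(np.float64(766.0), np.float64(-59.0)), (np.float64(594.0), np.float64(-57.0)), (np.float64(597.0), np.float64(130.0)), (np.float64(767.0), np.float64(127.0))]
```

View pics/c1.png

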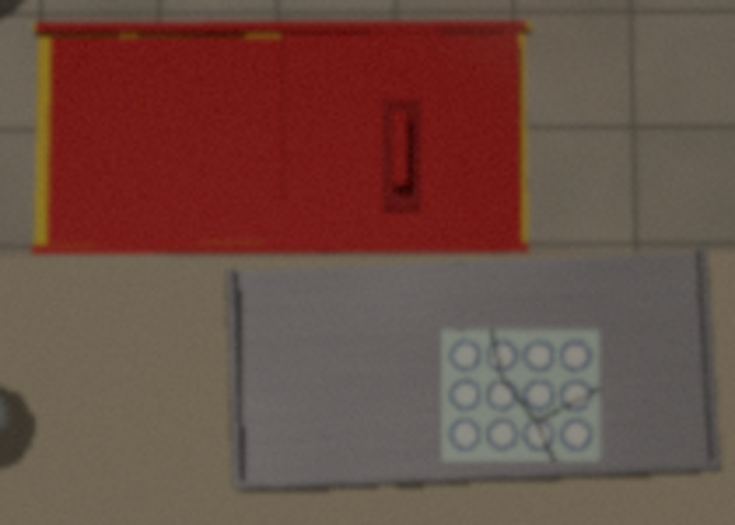

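Request:
move_arm(
  commands=[
    [[0.74, -0.98, -0.14], 0.3, 1],
    [[0.74, -0.98, -0.14], 0.3, 1],
    [[0.74, -0.98, -0.14], 0.3, 1],
    [[0.74, -0.98, -0.14], 0.3, 1],
    [[0.74, -0.98, -0.14], 0.3, 1],
    [[0.74, -0.98, -0.14], 0.3, 1],
    [[0.74, -0.98, -0.14], 0.3, 1],
    [[0.74, -0.98, -0.14], 0.3, 1],
    [[0.74, -0.98, -0.14], 0.3, 1],
    [[0.74, -0.98, -0.14], 0.3, 1],
    [[0.74, -0.98, -0.14], 0.3, 1],
    [[0.74, -0.98, -0.14], 0.3, 1],
    [[0.74, -0.98, -0.14], 0.3, 1],
    [[0.74, -0.98, -0.14], 0.3, 1],
    [[0.74, -0.98, -0.14], 0.3, 1],
    [[0.74, -0.98, -0.14], 0.3, 1],
    [[0.74, -0.98, -0.14], 0.3, 1],
    [[0.74, -0.98, -0.14], 0.28, 1],
    [[0, 0, 0], 0, 1],
    [[0, 0, 0], 0, 1],
  ],
)

```text
t: 3.07
eef_pos: [660.0, 37.5, 328.4]
tcp_rot: [3.141, -0.001, 3.14]
ft_force: [-0.1, 0.4, -0.3]
opening: 0.999
grip_force: 0.0
```

Run:
```python
from h import *
p=cam("wrist"); save(p,"w1.png"); print(p["fx"],p["cx"],p["cy"],ray(p,(280,210))); s=env.state(); print(s["eef_pos"],s["tcp_rot"],s["ft_force"],s["t"])
print("rib guess px",proj(p,(666,36,-13)),"edge",proj(p,(580,0,0)))
for t in["lid_grip","plate_top","tray_floor","bin","lid"]:
    print(t,[(np.round(d["at"]),round(d["confidence"],2)) for d in search_frame(t,p)][:3])
```

```text
325.19226210127806 277.4794410286726 209.34201548621022 (array([585.15735435,  38.17355404, 309.08578295]), array([ 0.26846754,  0.00713497, -0.96326231]))
[659.42071619  38.78079399 328.70485662] [ 3.14133258e+00 -8.56324132e-04 -3.14145889e+00] [-0.9949325   0.68522049  0.12384764] 3.1167
rib guess px [275.54885651 201.58144493] edge [237.14569521 116.67214559]
lid_grip [(array([274., 203.]), 0.76)]
plate_top [(array([179.,  27.]), 0.74)]
tray_floor [(array([253.,  63.]), 0.77)]
bin [(array([329., 195.]), 0.76)]
lid [(array([253.,  65.]), 0.71), (array([277., 200.]), 0.6)]
```

View pics/w1.png

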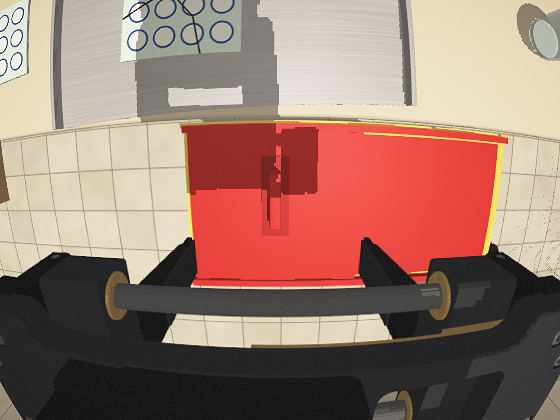

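The wrist view agrees with the estimate: rib at (275,200), tray front edge near rows 105–125. I'll descend onto the rib and pinch it.

Request:
move_arm(
  commands=[
    [[0.1, -0.03, -0.9], 0, 0],
    [[0.1, -0.03, -0.9], 0, 0],
    [[0, 0, -0.9], 0, 0],
    [[0, 0, -0.9], 0, 0],
    [[0, 0, -0.9], 0, 0],
    [[0, 0, -0.8], 0, 0],
    [[0, 0, -0.38], 0, 0],
    [[0, 0, 0], 0, 0],
  ],
)

```text
t: 4.03
eef_pos: [664.8, 38.0, 156.6]
tcp_rot: [3.141, -0.004, -3.139]
ft_force: [-1.0, -0.2, 0.4]
opening: 0.516
grip_force: 0.0
```

Run:
```python
from h import *
p=cam("wrist"); save(p,"w2.png"); s=env.state(); print(s["eef_pos"],s["ft_force"],s["opening"])
```

```text
[665.32613119  37.90851521 158.37894811] [ 0.44017744 -0.96598908 -0.17907024] 0.5061427174024501
```

View pics/w2.png

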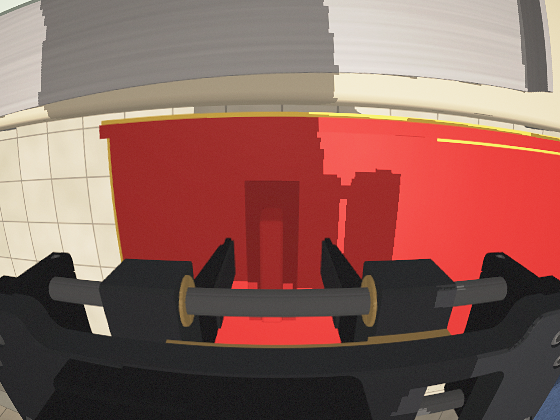

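The rib at (271,240) stands between the fingers, which are at columns 230 and 325. Now I'll close and slide.

Request:
move_arm(
  commands=[
    [[0, -0.04, 0], 0, -1],
    [[0, 0, 0], 0, -1],
    [[0, 0, 0], 0, -1],
    [[0, 0, 0], 0, -1],
    [[0, 0, 0], 0, -1],
    [[0, 0, 0], 0, -1],
  ],
)

```text
t: 4.58
eef_pos: [665.5, 36.1, 159.3]
tcp_rot: [-3.142, 0.001, -3.14]
ft_force: [-1.2, -3.6, 1.7]
opening: 0.138
grip_force: 1.5
```

Request:
move_arm(
  commands=[
    [[0, 0.3, 0], 0, -1],
    [[0, 0.6, 0], 0, -1],
    [[0, 0.7, 0], 0, -1],
    [[0, 0.7, 0], 0, -1],
    [[0, 0.7, 0], 0, -1],
    [[0, 0.7, 0], 0, -1],
    [[0, 0.7, 0], 0, -1],
    [[0, 0.7, 0], 0, -1],
    [[0, 0.5, 0], 0, -1],
    [[0, 0.2, 0], 0, -1],
    [[0, 0, 0], 0, -1],
    [[0, 0, 0], 0, -1],
  ],
)

```text
t: 5.58
eef_pos: [665.5, 210.9, 159.2]
tcp_rot: [3.141, 0.001, -3.14]
ft_force: [-0.5, 3.2, 5.9]
opening: 0.123
grip_force: 30.0
```

Request:
move_arm(
  commands=[
    [[0, 0.1, 0], 0, -1],
    [[0, 0.1, 0], 0, -1],
    [[0, 0.07, 0], 0, -1],
    [[0, 0.04, 0], 0, -1],
    [[0, 0, 0], 0, -1],
  ],
)

```text
t: 6.0
eef_pos: [665.6, 218.7, 159.2]
tcp_rot: [-3.141, 0.0, -3.14]
ft_force: [-0.3, -3.0, 6.9]
opening: 0.123
grip_force: 30.0
```

Request:
move_arm(
  commands=[
    [[0, 0.03, 0], 0, -1],
    [[0, 0.03, 0], 0, -1],
    [[0, 0, 0], 0, -1],
  ],
)

```text
t: 6.25
eef_pos: [665.8, 219.1, 159.2]
tcp_rot: [-3.14, -0.001, -3.141]
ft_force: [-1.8, -13.6, 8.9]
opening: 0.118
grip_force: 30.0
```

Request:
move_arm(
  commands=[
    [[0, -0.05, 0], 0, -1],
    [[0, 0, 0], 0, 0],
    [[0, 0, 0], 0, 0],
    [[0, 0, 0], 0, 0],
    [[0, 0, 0.5], 0, 0],
    [[0, 0, 1], 0, 0],
    [[-0.2, -0.4, 1], 0, 0],
    [[-0.4, -0.9, 0.8], 0, 0],
    [[-0.5, -0.9, 0.8], 0, 0],
    [[-0.5, -0.9, 0.8], 0, 0],
    [[-0.5, -0.9, 0.8], 0, 0],
    [[-0.5, -0.9, 0], 0, 0],
    [[-0.5, -0.9, 0], 0, 0],
    [[-0.5, -0.9, 0], 0, 0],
    [[-0.5, -0.9, 0], 0, 0],
    [[-0.4, -0.8, 0], 0, 0],
    [[0, 0, 0], 0, 0],
    [[0, 0, 0], 0, 0],
  ],
)

```text
t: 7.75
eef_pos: [530.1, -33.0, 330.8]
tcp_rot: [-3.142, 0.001, 3.141]
ft_force: [-0.6, -0.6, -0.3]
opening: 0.498
grip_force: 0.0
```

Run:
```python
from h import *
p=cam("wrist"); save(p,"w3.png"); s=env.state(); print(s["eef_pos"],s["ft_force"],s["opening"],s["t"])
np.savez("w3.npz",**{k:np.array(p[k]) for k in("image","fx","fy","cx","cy","rvec","tvec")})
for t in["lid_grip","plate_top","tray_floor","bin_mouth"]:
    print(t,[(np.round(d["at"],1),round(d["confidence"],2)) for d in search_frame(t,p)][:3])
```

```text
[530.48956645 -32.28434576 330.62048958] [0.74977265 0.97861725 0.6512763 ] 0.5014437565788076 7.8
lid_grip [(array([456.1, 256.9]), 0.83), (array([323.3, 162. ]), 0.51)]
plate_top [(array([256.8, 136.2]), 0.86)]
tray_floor [(array([325.2, 162.7]), 0.87), (array([533.6,   2.4]), 0.49)]
bin_mouth [(array([314.9, 267.8]), 0.72)]
```

View pics/w3.png

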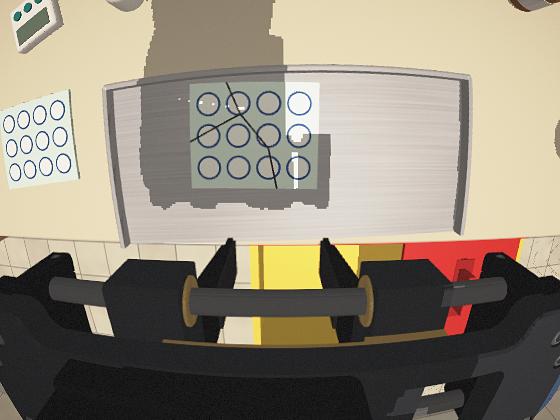

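The lid is open and the mouth shows yellow at cols 258–400. The plate's corners are at about (191,83), (319,82), (317,189) and (190,188); the tray front edge runs from (125,244) to (460,234).

Run:
```python
from h import *
w=dict(np.load("w3.npz")); w["name"]="wrist"
for k in("fx","fy","cx","cy"): w[k]=float(w[k])
for u in[(191,83),(319,82),(317,189),(190,188),(125,244),(462,234),(258,250),(255,300)]:
    print(u,[atz(w,u,z).round(1)[:2] for z in (8,12,-45)])
p=cam("top")
g=p["image"]
cv2.imwrite("pics/c2.png",cv2.resize(g[100:250,205:365],None,fx=5,fy=4,interpolation=cv2.INTER_CUBIC)[:,:,::-1])
for X in[(418,-112,12),(516,-112,12),(516,4,12),(418,4,12)]: print(proj(p,X).round(1))
d=cut_out("plate_top",p); 
for e in d[:2]: print(e["at"],e["confidence"])
d=search_frame("plate_top",p); print([(np.round(e["at"],1), tri([(p,e["at"]),(w,(254.5,135.5))]).round(1)) for e in d])
```

```text
(191, 83) [array([ 416.8, -113.7]), array([ 417.3, -112.6]), array([ 410.1, -127.9])]
(319, 82) [array([418. ,   5.6]), array([418.5,   5.1]), array([411.5,  12.2])]
(317, 189) [array([519.5,   5.2]), array([518.6,   4.7]), array([530.7,  11.8])]
(190, 188) [array([ 518.1, -118. ]), array([ 517.3, -116.9]), array([ 529.1, -132.9])]
(125, 244) [array([ 578.9, -198.2]), array([ 577.2, -196. ]), array([ 600.5, -227.2])]
(462, 234) [array([568.2, 173.4]), array([566.7, 170.6]), array([588. , 209.3])]
(258, 250) [array([582.4, -52.3]), array([580.7, -52. ]), array([604.6, -55.8])]
(255, 300) [array([641.6, -56.9]), array([639.1, -56.6]), array([674.2, -61.2])]
[324.7 230.9]
[324.1 194.1]
[280.5 194.3]
[280.8 231.1]
[(array([400.8, 269.8]), array([ 389.9,   45.4, 1281.2]))]
```

View pics/c2.png

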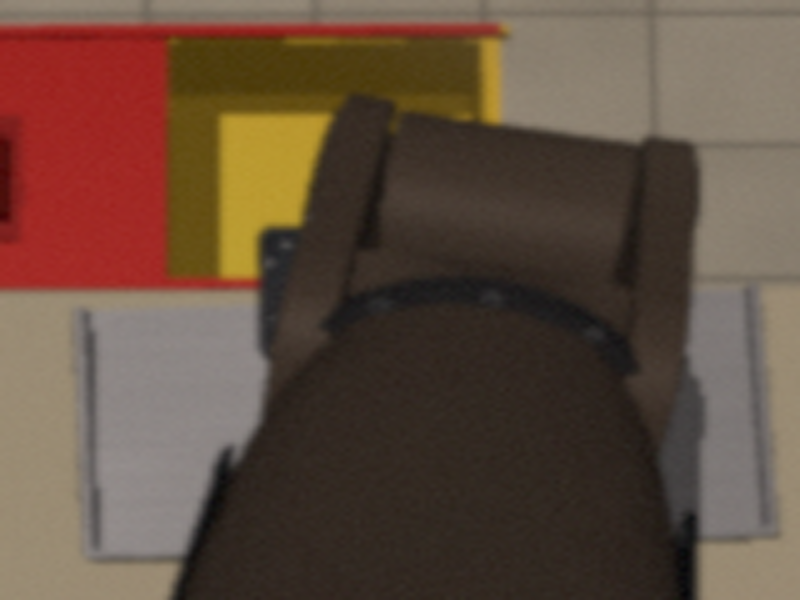

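Request:
move_arm(
  commands=[
    [[-0.4, -0.094, -0.5], 0, 0],
    [[-0.4, -0.094, -0.6], 0, 0],
    [[-0.4, -0.094, -0.6], 0, 0],
    [[-0.4, -0.094, -0.6], 0, 0],
    [[-0.4, -0.094, -0.6], 0, 0],
    [[-0.4, -0.094, -0.5], 0, 0],
    [[-0.4, -0.094, -0.4], 0, 0],
    [[-0.4, -0.094, -0.2], 0, 0],
    [[0, 0, 0], 0, 0],
    [[0, 0, 0], 0, 0],
    [[0, 0, 0], 0, 0],
  ],
)

```text
t: 9.07
eef_pos: [435.3, -54.7, 210.2]
tcp_rot: [-3.141, 0.001, -3.14]
ft_force: [0.0, -0.3, -0.1]
opening: 0.502
grip_force: 0.0
```

Run:
```python
from h import *
import time
for i in range(3):
    p=cam("wrist"); s=env.state(); print(s["eef_pos"],s["tcp_rot"],s["ft_force"],s["opening"],s["t"])
save(p,"w4.png")
```

```text
[435.30155484 -54.64547274 210.24371714] [-3.14124554e+00  1.58198376e-03 -3.13964157e+00] [-0.61257042  0.1172784  -1.26618734] 0.49877877229912754 9.1167
[435.19829638 -54.63897208 210.25323438] [-3.14123670e+00  1.56655564e-03 -3.13961193e+00] [0.52606414 0.31903233 0.4058515 ] 0.49792248157610075 9.1667
[435.06677749 -54.61857433 210.2221964 ] [-3.14128810e+00  1.47405328e-03 -3.13962044e+00] [-0.77021514  0.35542611 -0.94013495] 0.49853108818085223 9.2167
```

View pics/w4.png

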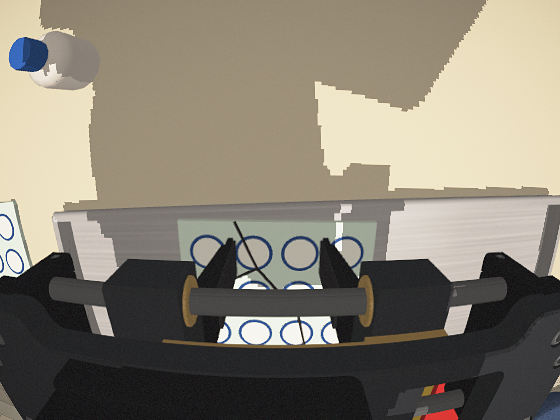

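The plate lies centred under the fingers, its rear edge at row 221, with the rim behind at row 208. Touching down in fine steps.

Request:
move_arm(
  commands=[
    [[0, 0, -0.07], 0, 0],
    [[0, 0, -0.07], 0, 0],
    [[0, 0, -0.033], 0, 0],
    [[0, 0, 0], 0, 0],
    [[0, 0, 0], 0, 0],
  ],
)

```text
t: 9.63
eef_pos: [434.5, -54.7, 204.5]
tcp_rot: [3.141, -0.0, -3.14]
ft_force: [0.4, 0.2, 0.7]
opening: 0.5
grip_force: 0.0
```

Request:
move_arm(
  commands=[
    [[0, 0, -0.01], 0, 0],
    [[0, 0, -0.01], 0, 0],
    [[0, 0, 0], 0, 0],
    [[0, 0, 0], 0, 0],
  ],
)

```text
t: 9.97
eef_pos: [434.4, -54.7, 204.0]
tcp_rot: [3.142, 0.0, -3.14]
ft_force: [0.6, 0.1, 0.1]
opening: 0.499
grip_force: 0.0
```

Request:
move_arm(
  commands=[
    [[0, 0, -0.008], 0, 0],
    [[0, 0, 0], 0, 0],
    [[0, 0, 0], 0, 0],
  ],
)

```text
t: 10.22
eef_pos: [434.4, -54.7, 203.7]
tcp_rot: [3.142, 0.0, -3.14]
ft_force: [-0.4, 0.2, -0.4]
opening: 0.507
grip_force: 0.0
```

Request:
move_arm(
  commands=[
    [[0, 0, -0.008], 0, 0],
    [[0, 0, 0], 0, 0],
    [[0, 0, 0], 0, 0],
  ],
)

```text
t: 10.47
eef_pos: [434.4, -54.7, 203.5]
tcp_rot: [3.141, -0.0, -3.14]
ft_force: [-1.1, -0.4, -0.6]
opening: 0.498
grip_force: 0.0
```

Request:
move_arm(
  commands=[
    [[0, 0, -0.008], 0, 0],
    [[0, 0, 0], 0, 0],
    [[0, 0, 0], 0, 0],
  ],
)

```text
t: 10.72
eef_pos: [434.4, -54.7, 203.2]
tcp_rot: [3.141, -0.0, -3.14]
ft_force: [-0.6, 0.8, 0.1]
opening: 0.502
grip_force: 0.0
```

Request:
move_arm(
  commands=[
    [[0, 0, -0.008], 0, 0],
    [[0, 0, 0], 0, 0],
    [[0, 0, 0], 0, 0],
  ],
)

```text
t: 10.97
eef_pos: [434.4, -54.7, 203.0]
tcp_rot: [3.141, -0.0, -3.14]
ft_force: [0.2, 0.7, -0.1]
opening: 0.501
grip_force: 0.0
```

Request:
move_arm(
  commands=[
    [[0, 0, -0.008], 0, 0],
    [[0, 0, 0], 0, 0],
    [[0, 0, 0], 0, 0],
  ],
)

```text
t: 11.22
eef_pos: [434.4, -54.7, 202.8]
tcp_rot: [3.141, -0.0, -3.14]
ft_force: [-0.7, 0.4, -0.1]
opening: 0.499
grip_force: 0.0
```

Request:
move_arm(
  commands=[
    [[0, 0, -0.008], 0, 0],
    [[0, 0, 0], 0, 0],
    [[0, 0, 0], 0, 0],
  ],
)

```text
t: 11.47
eef_pos: [434.4, -54.7, 202.5]
tcp_rot: [3.141, 0.0, -3.14]
ft_force: [-0.3, 0.2, 0.6]
opening: 0.501
grip_force: 0.0
```

Request:
move_arm(
  commands=[
    [[0, 0, -0.008], 0, 0],
    [[0, 0, 0], 0, 0],
    [[0, 0, 0], 0, 0],
  ],
)

```text
t: 11.72
eef_pos: [434.4, -54.7, 202.3]
tcp_rot: [3.141, -0.0, -3.14]
ft_force: [-0.8, 0.3, 0.3]
opening: 0.496
grip_force: 0.0
```

Request:
move_arm(
  commands=[
    [[0, 0, -0.008], 0, 0],
    [[0, 0, 0], 0, 0],
    [[0, 0, 0], 0, 0],
  ],
)

```text
t: 11.97
eef_pos: [434.4, -54.7, 202.0]
tcp_rot: [3.141, -0.0, -3.14]
ft_force: [-0.6, -0.1, 0.2]
opening: 0.504
grip_force: 0.0
```

Request:
move_arm(
  commands=[
    [[0, 0, -0.008], 0, 0],
    [[0, 0, 0], 0, 0],
    [[0, 0, 0], 0, 0],
  ],
)

```text
t: 12.22
eef_pos: [434.4, -54.7, 201.8]
tcp_rot: [3.141, -0.0, -3.14]
ft_force: [0.3, 0.2, 0.3]
opening: 0.5
grip_force: 0.0
```

Request:
move_arm(
  commands=[
    [[0, 0, -0.008], 0, 0],
    [[0, 0, 0], 0, 0],
    [[0, 0, 0], 0, 0],
  ],
)

```text
t: 12.47
eef_pos: [434.4, -54.7, 201.6]
tcp_rot: [3.141, -0.0, -3.14]
ft_force: [-0.1, 0.6, -0.4]
opening: 0.499
grip_force: 0.0
```

Request:
move_arm(
  commands=[
    [[0, 0, -0.008], 0, 0],
    [[0, 0, 0], 0, 0],
    [[0, 0, 0], 0, 0],
  ],
)

```text
t: 12.72
eef_pos: [434.4, -54.8, 201.3]
tcp_rot: [3.141, -0.0, -3.14]
ft_force: [-0.1, 0.9, -0.1]
opening: 0.499
grip_force: 0.0
```

Request:
move_arm(
  commands=[
    [[0, 0, -0.008], 0, 0],
    [[0, 0, 0], 0, 0],
    [[0, 0, 0], 0, 0],
  ],
)

```text
t: 12.97
eef_pos: [434.4, -54.7, 201.1]
tcp_rot: [3.141, 0.0, -3.14]
ft_force: [0.3, -0.8, 0.7]
opening: 0.502
grip_force: 0.0
```

Request:
move_arm(
  commands=[
    [[0, 0, -0.008], 0, 0],
    [[0, 0, 0], 0, 0],
    [[0, 0, 0], 0, 0],
  ],
)

```text
t: 13.22
eef_pos: [434.4, -54.7, 200.8]
tcp_rot: [3.142, 0.0, -3.14]
ft_force: [0.9, 0.2, -0.4]
opening: 0.5
grip_force: 0.0
```

Request:
move_arm(
  commands=[
    [[0, 0, -0.008], 0, 0],
    [[0, 0, 0], 0, 0],
    [[0, 0, 0], 0, 0],
  ],
)

```text
t: 13.47
eef_pos: [434.4, -54.7, 200.6]
tcp_rot: [3.141, -0.0, -3.14]
ft_force: [-0.8, -0.1, 0.9]
opening: 0.497
grip_force: 0.0
```

Request:
move_arm(
  commands=[
    [[0, 0, -0.008], 0, 0],
    [[0, 0, 0], 0, 0],
    [[0, 0, 0], 0, 0],
  ],
)

```text
t: 13.72
eef_pos: [434.4, -54.7, 200.4]
tcp_rot: [3.142, 0.0, -3.14]
ft_force: [0.2, 0.8, -0.1]
opening: 0.498
grip_force: 0.0
```

Request:
move_arm(
  commands=[
    [[0, 0, -0.008], 0, 0],
    [[0, 0, 0], 0, 0],
    [[0, 0, 0], 0, 0],
  ],
)

```text
t: 13.97
eef_pos: [434.4, -54.7, 200.1]
tcp_rot: [3.142, 0.0, -3.14]
ft_force: [-0.1, -0.2, 0.8]
opening: 0.503
grip_force: 0.0
```

Request:
move_arm(
  commands=[
    [[0, 0, -0.008], 0, 0],
    [[0, 0, 0], 0, 0],
    [[0, 0, 0], 0, 0],
  ],
)

```text
t: 14.22
eef_pos: [434.4, -54.7, 200.1]
tcp_rot: [3.142, 0.0, -3.14]
ft_force: [-0.9, -1.1, 5.4]
opening: 0.501
grip_force: 2.6
```

Contact at about 5 N. A short diagonal drag first, then check the force.

Request:
move_arm(
  commands=[
    [[0.03, 0.02, 0], 0, 0],
    [[0.06, 0.04, 0], 0, 0],
    [[0.08, 0.06, 0], 0, 0],
    [[0.08, 0.06, 0], 0, 0],
    [[0.06, 0.04, 0], 0, 0],
    [[0, 0, 0], 0, 0],
    [[0, 0, 0], 0, 0],
  ],
)

```text
t: 14.8
eef_pos: [444.0, -48.0, 200.1]
tcp_rot: [-3.142, 0.001, -3.14]
ft_force: [2.1, 1.4, 5.4]
opening: 0.504
grip_force: 2.7
```

Run:
```python
from h import *
p=cam("wrist"); s=env.state(); print(s["eef_pos"],s["ft_force"],s["t"])
f=[];
for i in range(4): q=cam("wrist"); f.append(env.state()["ft_force"])
print(np.mean(f,0))
d=cut_out("plate_top",p)
save(p,"w5.png")
```

```text
[443.92526876 -48.09056446 200.10603477] [0.90372956 1.90531525 5.80217672] 14.85
[0.99788619 1.3295412  5.34845137]Traceback (most recent call last):
  File "<stdin>", line 6, in <module>
ValueError: only the last four pictures can be asked about
```

```bash
cat >> h.py <<'E'
def edges(im):
    o=[]
    for c in (200,210,270,330,345,365):
        col=im[205:260,c].astype(int); g=col[:,1]-col[:,0]; w=np.where(g>8)[0]
        o.append((c,205+w[0] if len(w) else None))
    for r in (228,235,240):
        row=im[r].astype(int); w=np.where(row[140:400,1]-row[140:400,0]>8)[0]
        o.append((r,140+w[0],140+w[-1]) if len(w) else (r,))
    return o
E
python3 - <<'E'
from h import *
print(edges(cv2.imread("pics/w4.png")[:,:,::-1]))
p=cam("wrist"); save(p,"w5.png"); print(edges(p["image"]))
d=cut_out("plate_top",p); print([(e["at"],e["confidence"]) for e in d])
E
```

```text
[(200, np.int64(235)), (210, np.int64(228)), (270, np.int64(240)), (330, np.int64(230)), (345, np.int64(227)), (365, np.int64(224)), (228, np.int64(194), np.int64(374)), (235, np.int64(200), np.int64(351)), (240, np.int64(188), np.int64(366))]
[(200, np.int64(242)), (210, np.int64(234)), (270, np.int64(230)), (330, None), (345, np.int64(244)), (365, np.int64(239)), (228, np.int64(174), np.int64(180)), (235, np.int64(176), np.int64(380)), (240, np.int64(174), np.int64(357))]
[([435.9, 414.7], 0.71), ([275.4, 258.6], 0.58), ([443.1, 415.9], 0.34)]
```

Request:
move_arm(
  commands=[
    [[0.04, 0.03, 0], 0, 0],
    [[0.08, 0.06, 0], 0, 0],
    [[0.08, 0.06, 0], 0, 0],
    [[0.08, 0.06, 0], 0, 0],
    [[0.08, 0.06, 0], 0, 0],
    [[0.08, 0.06, 0], 0, 0],
    [[0.08, 0.06, 0], 0, 0],
    [[0.08, 0.06, 0], 0, 0],
    [[0.08, 0.06, 0], 0, 0],
    [[0.08, 0.06, 0], 0, 0],
    [[0.08, 0.06, 0], 0, 0],
    [[0.08, 0.06, 0], 0, 0],
    [[0.04, 0.03, 0], 0, 0],
    [[0, 0, 0], 0, 0],
  ],
)

```text
t: 16.32
eef_pos: [472.7, -26.4, 200.1]
tcp_rot: [3.142, 0.001, -3.14]
ft_force: [0.1, 0.9, 5.9]
opening: 0.5
grip_force: 2.8
```

Run:
```python
from h import *
p=cam("wrist"); s=env.state(); print(s["eef_pos"],s["ft_force"],s["t"])
save(p,"w6.png")
```

```text
[472.69572933 -26.42755909 200.11968245] [0.7727448  1.05455202 4.21726703] 16.3667
```

View pics/w6.png

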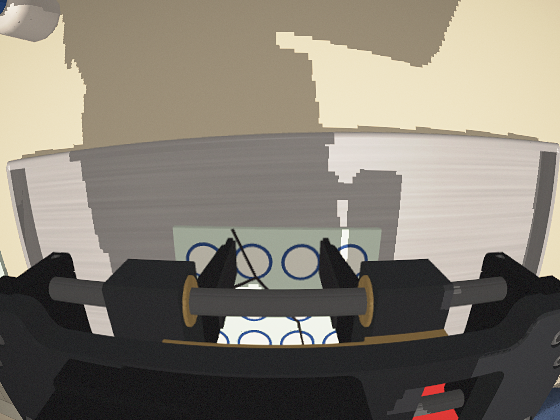

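The plate follows the fingers: its rear edge is straight at row 228, centred across cols 173–380. Continuing.

Request:
move_arm(
  commands=[
    [[0.05, 0.04, 0], 0, 0],
    [[0.1, 0.075, 0], 0, 0],
    [[0.1, 0.075, 0], 0, 0],
    [[0.1, 0.075, 0], 0, 0],
    [[0.1, 0.075, 0], 0, 0],
    [[0.1, 0.075, 0], 0, 0],
    [[0.1, 0.075, 0], 0, 0],
    [[0.1, 0.075, 0], 0, 0],
    [[0.1, 0.075, 0], 0, 0],
    [[0.1, 0.075, 0], 0, 0],
    [[0.05, 0.04, 0], 0, 0],
    [[0, 0, 0], 0, 0],
  ],
)

```text
t: 17.37
eef_pos: [502.8, -3.7, 200.1]
tcp_rot: [3.142, 0.001, -3.14]
ft_force: [0.5, 1.3, 5.0]
opening: 0.498
grip_force: 2.5
```

Request:
move_arm(
  commands=[
    [[0.05, 0.06, 0], 0, 0],
    [[0.1, 0.11, 0], 0, 0],
    [[0.1, 0.12, 0], 0, 0],
    [[0.1, 0.12, 0], 0, 0],
    [[0.1, 0.12, 0], 0, 0],
    [[0.1, 0.12, 0], 0, 0],
    [[0.1, 0.12, 0], 0, 0],
    [[0.1, 0.12, 0], 0, 0],
    [[0.1, 0.12, 0], 0, 0],
    [[0.1, 0.12, 0], 0, 0],
    [[0.1, 0.12, 0], 0, 0],
    [[0.05, 0.06, 0], 0, 0],
    [[0, 0, 0], 0, 0],
  ],
)

```text
t: 18.45
eef_pos: [535.8, 35.7, 200.1]
tcp_rot: [3.141, 0.001, -3.14]
ft_force: [0.3, 0.5, 4.6]
opening: 0.502
grip_force: 2.4
```

Request:
move_arm(
  commands=[
    [[0.05, 0, 0], 0, 0],
    [[0.1, 0, 0], 0, 0],
    [[0.1, 0, 0], 0, 0],
    [[0.1, 0, 0], 0, 0],
    [[0.1, 0, 0], 0, 0],
    [[0.1, 0, 0], 0, 0],
    [[0.1, 0, 0], 0, 0],
    [[0.05, 0, 0], 0, 0],
    [[0, 0, 0], 0, 0],
    [[0, 0, 0], 0, 0],
  ],
)

```text
t: 19.28
eef_pos: [556.7, 35.4, 200.1]
tcp_rot: [3.142, 0.001, -3.14]
ft_force: [1.0, -0.4, 5.3]
opening: 0.501
grip_force: 2.4
```

Run:
```python
from h import *
p=cam("wrist"); s=env.state(); print(s["eef_pos"],s["ft_force"],s["t"])
save(p,"w7.png")
im=p["image"]; b=cv2.imread("pics/w6.png")[:,:,::-1]
for c in(190,210,270,345,360): 
    for n,i in(("b",b),("n",im)): 
        col=i[215:250,c].astype(int).sum(1); k=np.abs(np.diff(col)).argmax(); print(c,n,216+k)
```

```text
[556.68900811  35.38326825 200.11398732] [ 0.58975287 -0.22004578  5.59352171] 19.3333
190 b 248
190 n 248
210 b 247
210 n 247
270 b 230
270 n 229
345 b 248
345 n 248
360 b 247
360 n 247
```

Request:
move_arm(
  commands=[
    [[0, 0, 0.3], 0, 0],
    [[-0.2, 0, 1], 0, 0],
    [[-0.5, 0, 1], 0, 0],
    [[-1, 0, 0.7], 0, 0],
    [[-1, 0, 0], 0, 0],
    [[-0.5, 0, 0], 0, 0],
    [[0, 0, 0], 0, 0],
    [[0, 0, 0], 0, 0],
  ],
)

```text
t: 20.0
eef_pos: [460.6, 35.4, 290.5]
tcp_rot: [3.142, 0.001, -3.14]
ft_force: [0.9, -0.1, 0.0]
opening: 0.502
grip_force: 0.0
```

Run:
```python
from h import *
p=cam("wrist"); s=env.state(); print(s["eef_pos"],s["ft_force"],s["t"])
q=cam("scene")
for n,i in(("wrist",p),("scene",q)):
    for t in ("plate_top","plate"): print(n,t,[(np.round(e["at"]),round(e["confidence"],2),atz(i,e["at"],11).round(0)[:2]) for e in search_frame(t,i)])
cv2.imwrite("pics/m1.png",np.hstack([p["image"][:,:,::-1][:400,80:480],q["image"][150:400,150:550][:,:,::-1].repeat(1,0) if 0 else cv2.resize(q["image"][180:400,180:440],(400,400))[:,:,::-1]]))
```

```text
[461.25268214  35.35160105 290.2988862 ] [-0.09699342  0.43601614 -0.40014391] 20.05
wrist plate_top [(array([275., 333.]), 0.87, array([584.,  34.]))]
wrist plate [(array([275., 329.]), 0.72, array([579.,  34.]))]
scene plate_top [(array([274., 331.]), 0.7, array([775.,  59.])), (array([452., 192.]), 0.66, array([288., 408.])), (array([222., 164.]), 0.34, array([ 300., -187.]))]
scene plate [(array([274., 331.]), 0.86, array([775.,  59.])), (array([451., 189.]), 0.83, array([279., 406.])), (array([357., 326.]), 0.65, array([729., 216.]))]
```

View pics/m1.png

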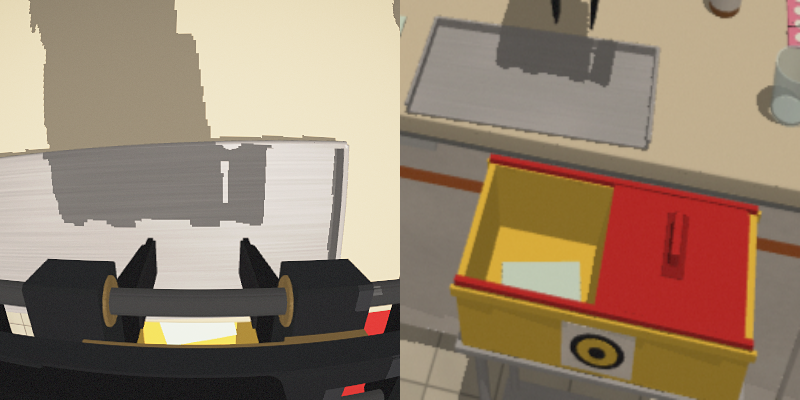

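The plate has dropped into the bin: it shows on the bin floor in the scene crop at (540,278), and the tray is empty. Now the lid.

Request:
move_arm(
  commands=[
    [[0.854, 0.765, 0], 0, 0],
    [[0.854, 0.765, 0], 0, 0],
    [[0.854, 0.765, 0], 0, 0],
    [[0.854, 0.765, 0], 0, 0],
    [[0.854, 0.765, 0], 0, 0],
    [[0.854, 0.765, 0], 0, 0],
    [[0.854, 0.765, 0], 0, 0],
    [[0.854, 0.765, 0], 0, 0],
    [[0, 0, -0.5], 0, 0],
    [[0, 0, -0.9], 0, 0],
    [[0, 0, -0.9], 0, 0],
    [[0, 0, -0.9], 0, 0],
    [[0, 0, -0.7], 0, 0],
    [[0, 0, -0.45], 0, 0],
    [[0, 0, 0], 0, 0],
    [[0, 0, 0], 0, 0],
  ],
)

```text
t: 21.63
eef_pos: [665.7, 219.0, 159.1]
tcp_rot: [-3.141, -0.001, -3.14]
ft_force: [0.9, 1.0, 0.9]
opening: 0.499
grip_force: 0.0
```

Request:
move_arm(
  commands=[
    [[0, 0, 0], 0, -1],
    [[0, 0, 0], 0, -1],
    [[0, 0, 0], 0, -1],
    [[0, 0, 0], 0, -1],
    [[0, 0, 0], 0, -1],
    [[0, 0, 0], 0, -1],
  ],
)

```text
t: 22.13
eef_pos: [665.5, 219.0, 159.8]
tcp_rot: [3.141, 0.001, -3.14]
ft_force: [0.7, -1.1, 0.3]
opening: 0.138
grip_force: 1.1
```

Request:
move_arm(
  commands=[
    [[0, -0.3, 0], 0, -1],
    [[0, -0.6, 0], 0, -1],
    [[0, -0.7, 0], 0, -1],
    [[0, -0.7, 0], 0, -1],
    [[0, -0.7, 0], 0, -1],
    [[0, -0.7, 0], 0, -1],
    [[0, -0.7, 0], 0, -1],
    [[0, -0.7, 0], 0, -1],
    [[0, -0.5, 0], 0, -1],
    [[0, -0.2, 0], 0, -1],
    [[0, -0.1, 0], 0, -1],
    [[0, -0.1, 0], 0, -1],
    [[0, 0, 0], 0, -1],
  ],
)

```text
t: 23.22
eef_pos: [665.6, 38.9, 159.7]
tcp_rot: [-3.141, 0.0, -3.14]
ft_force: [-1.0, -3.1, 5.7]
opening: 0.123
grip_force: 30.0
```

Request:
move_arm(
  commands=[
    [[0, -0.05, 0], 0, -1],
    [[0, -0.05, 0], 0, -1],
    [[0, 0, 0], 0, -1],
  ],
)

```text
t: 23.47
eef_pos: [665.6, 36.6, 159.7]
tcp_rot: [3.142, 0.0, -3.139]
ft_force: [-1.7, 1.3, 5.0]
opening: 0.126
grip_force: 30.0
```

Request:
move_arm(
  commands=[
    [[0, -0.05, 0], 0, -1],
    [[0, -0.04, 0], 0, -1],
    [[0, 0, 0], 0, -1],
  ],
)

```text
t: 23.72
eef_pos: [665.5, 34.1, 159.7]
tcp_rot: [3.141, 0.0, -3.139]
ft_force: [-0.5, 2.1, 6.1]
opening: 0.124
grip_force: 30.0
```

Request:
move_arm(
  commands=[
    [[0, -0.03, 0], 0, -1],
    [[0, -0.03, 0], 0, -1],
    [[0, 0, 0], 0, -1],
  ],
)

```text
t: 23.97
eef_pos: [665.5, 33.2, 159.7]
tcp_rot: [3.14, 0.0, -3.139]
ft_force: [0.1, 9.4, 4.4]
opening: 0.121
grip_force: 30.0
```

Request:
move_arm(
  commands=[
    [[0, -0.03, 0], 0, -1],
    [[0, 0, 0], 0, -1],
    [[0, 0, 0], 0, -1],
  ],
)

```text
t: 24.22
eef_pos: [665.5, 33.1, 159.7]
tcp_rot: [3.14, 0.001, -3.139]
ft_force: [-0.1, 14.7, 4.9]
opening: 0.125
grip_force: 30.0
```

Request:
move_arm(
  commands=[
    [[0, 0.06, 0], 0, -1],
    [[0, 0, 0], 0, 0],
    [[0, 0, 0], 0, 0],
    [[0, 0, 0], 0, 0],
    [[0, 0, 0], 0, 0],
    [[0, 0, 0.5], 0, 0],
    [[0, 0, 1], 0, 0],
    [[0, 0, 1], 0, 0],
    [[0, 0, 1], 0, 0],
    [[0, 0, 1], 0, 0],
    [[0, 0, 1], 0, 0],
    [[0, 0, 0], 0, 0],
    [[0, 0, 0], 0, 0],
  ],
)

```text
t: 25.3
eef_pos: [665.3, 32.4, 327.2]
tcp_rot: [-3.141, 0.004, -3.14]
ft_force: [0.2, 0.2, -0.6]
opening: 0.502
grip_force: 0.0
```

Run:
```python
from h import *
p=cam("wrist"); print(env.state()["eef_pos"],proj(p,(666,34,-13)),proj(p,(666,33,-13)))
print([(e["at"],e["confidence"]) for e in search_frame("lid_grip",p)])
im=p["image"].astype(int)
y=(im[:,:,1]>90)&(im[:,:,0]>120)&(im[:,:,2]<100)
print("yellow px right of mouth", [(r,np.where(y[r])[0].min() if y[r].any() else None,np.where(y[r])[0].max() if y[r].any() else None) for r in (150,180,210,230)])
save(p,"w8.png")
```

```text
[665.16730497  32.36260609 325.34073659] [278.77824494 195.22894848] [277.79042179 195.22656726]
[([274.5, 193.3], 0.55)]
yellow px right of mouth [(150, np.int64(189), np.int64(506)), (180, np.int64(2), np.int64(502)), (210, np.int64(194), np.int64(498)), (230, np.int64(194), np.int64(495))]
```

```bash
python3 -c "
from cell import env
print(env.job_done())"
```

```text
the job is handed in; nothing more can be done
None
```

The cracked plate is in the sharps bin, the lid is pushed shut against its stop, nothing else on the bench was touched, and the job was handed in at about 25 s of the 72 s allowed; I read no more than about 6 N on the plate.

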